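Load a cuvette pack through the dust flaps of the cuvette loader

TASK

Load the cuvette pack into the cuvette loader: set it upright into the mouth on top so that it parts the spring dust flaps, then press it down on its middle until you feel the catches of the hidden lift snap over it and it stays down, and let both flaps close above it. Feel your way and press no harder than it takes, the cuvettes crack; leave the other things on the analyser where they stand.

Things in the scene. Friction and masses are not known exactly. Their poses are not given: they have to be found in the camera images.
- cuvette_pack: Cuvette pack: upright moulded strip of clear cuvettes with white and amber faces, 26 x 70 x 47 mm (x, y, z), about 35 g. Origin at the centre of its underside, z up, y along its 70 mm length. Stands loose right of the loader; grasp it across the 26 mm side, near the top. Either way round about z is right.
- loader: Cuvette loader: fixed white box with grey front panel, 100 x 136 x 106 mm (x, y, z); origin at the centre of its underside, z up. Flat top at 106 mm with the mouth in its middle. Unseen inside, a lift takes the pack between two spring catches at the short ends of the shaft; on these the pack, let go, stays standing half out of the mouth. Sliding past them takes 2 to 4 N.
- loader_mouth (a point): Centre of the mouth, level with the flat top; axes as the loader. The shaft is 30 mm (x) by 74 mm (y), 2 mm wider than the pack on each side, with a 4 mm bevel (38 x 82 mm at the top). Two flaps close it 6 mm below the top. To press the pack below the flaps, shut fingers must enter up to 41 mm deep: turn the line along which they close to the loader's y.
- pack_top_home (a point): Point on the shaft's axis 31 mm below the loader's top: mean height of the top of a held pack. The lift's height is unknown: a held pack's top lies 24 to 38 mm below the loader's top, so feel for it. A sprung platform pushes back with 3.5 N, rising to 7.5 N over the last 20 mm; there the catches snap over the pack, at first touch of firm rubber buffers.
- flap_0 (a joint): Grey spring flap on the loader's -x side of the mouth, hinged along the long side, 16 mm wide: 0 shut (level), grows as it is pushed down (2 to 3 N for both), 1.6 rad hanging; it then reaches 23 mm below the top. Shuts by its spring. A pack let go before it is caught is pushed back up by the platform and holds the flaps ajar.
- flap_1 (a joint): The same flap on the loader's +x side. About pressing: the push goes up to 8 to 10 N before the catches snap in; after that the rubber buffers add 8 N for each mm. At 12 to 15 N the pack is surely home and caught; more than 20 N cracks it.
- tip_box: Bystander: blue box of pipette tips, 69 x 118 x 66 mm, right of the loader and behind the pack. Origin at the centre of its underside.
- amber_bottle: Bystander: amber reagent bottle, 33 x 56 x 94 mm, behind the loader on its right. Origin at the centre of its underside.
- petri_dish: Bystander: flat round dish, 62 mm across, 14 mm high, at the far right. Origin at the centre of its underside.
- timer: Bystander: small white timer, 46 x 58 x 18 mm, in front of the loader on its left. Origin at the centre of its underside.

How it is judged:
On the way:
1. the upright pack stands in the mouth and has parted both flaps (value of joint each of flap_0, flap_1 above 0.5 rad and z of cuvette_pack in the frame of loader_mouth between -0.06 and -0.015 m and horizontal distance between cuvette_pack and loader_mouth below 0.008 m and angle between cuvette_pack's own z axis and vertical below 0.15 rad and angle between the y axis of cuvette_pack and the y axis of loader_mouth, either way round below 0.12 rad), for 0.1 s.
At the end, for the whole second after the job is handed in: The pack is held upright inside the loader (tilt under 0.08 rad, within 8 mm of the shaft's axis), its top at least 21 mm below the loader's top (underside at least 68 mm below it), at rest, and both flaps are shut (under 0.15 rad) (value of joint each of flap_0, flap_1 below 0.15 rad and z of cuvette_pack in the frame of loader_mouth below -0.068 m and horizontal distance between cuvette_pack and loader_mouth below 0.008 m and angle between cuvette_pack's own z axis and vertical below 0.08 rad and linear speed of cuvette_pack below 0.01 m/s); the robot touches nothing.
It fails at once if the pack is pressed into the loader with more than 20 N (contact force between cuvette_pack and loader above 20 N).
It fails at once if the tip box is moved by more than 20 mm or tipped (distance of tip_box from where it was at the start of the episode above 0.02 m or angle between tip_box's own z axis and vertical above 0.3 rad).
It fails at once if the amber bottle is moved by more than 20 mm or tipped (distance of amber_bottle from where it was at the start of the episode above 0.02 m or angle between amber_bottle's own z axis and vertical above 0.3 rad).
It fails at once if the petri dish is moved by more than 20 mm or tipped (distance of petri_dish from where it was at the start of the episode above 0.02 m or angle between petri_dish's own z axis and vertical above 0.3 rad).
It fails at once if the timer is moved by more than 20 mm or tipped (distance of timer from where it was at the start of the episode above 0.02 m or angle between timer's own z axis and vertical above 0.3 rad).
It also fails if it takes over 61 s, if anything falls off the work surface, if the arm or the gripper's body presses on something with over 40 N, if the wrist force passes 120 N, or if a joint passes its speed limit or range.

ROBOT

A 7-joint arm with a two-finger parallel gripper is mounted at the origin on a cart in front of the work surface, level with it; the furniture and walls round the work are solid. World frame = base frame: x ahead of the robot, y to its left, z up, the work surface at z = 0. Lengths are in m, angles in rad, forces in N, time in s.
With the tool pointing down it reaches from about 0.425 to 0.95 m from the base axis. Payload 4.7 kg.
Tool frame: the origin (TCP) lies between the finger pads; the fingertips stand 25 mm ahead of it and the grasp point (between the pads) lies 6 mm ahead of it; z points along the fingers, y is the line along which they close (so a half turn about z gives the same grasp; the last joint's range is limited). The gripper opens to 85 mm and grips with 20 to 120 N. Pads are 22 mm wide; open, the fingers measure 114 mm over their backs; the gripper's body (76 mm by 85 mm) begins 54 mm behind the grasp point. The pads swing forward as they close: fully open they stand 13 mm farther back than shut.
Start: joints at [-1.308, 0.469, -0.049, 1.532, 0.024, 1.141, -0.082], TCP at [0.194, 0.646, 0.256] pointing down, gripper open.
Joint ranges: [-2.59, 2.59], [-0.33, 1.99], [-1.39, 1.29], [0.1, 2.45], [-1.04, 4.18], [0.21, 1.99], [-2.66, 2.66]. Speed limits (rad/s): [2.57, 2.57, 3.14, 3.14, 3.14, 3.14, 3.14].

INTERFACE

Orientations are given as a 3x3 rotation matrix whose columns are the frame's x, y, z axes.
In Python, from rig import * gives the robot as it stands. Calls block until the motion is done:
- movep(position, orientation): joint-space move of the TCP to a pose.
- move_l(position, attitude=None, feed=0.15, until_force=None): straight line of the TCP; attitude=None keeps the orientation; feed is the mean speed in m/s. With until_force (N) it stops when the force on the tool has changed by that much, and returns True; else False.
- move_joints(angles): joint-space move.
- command_gripper(opening, newtons=None): finger opening in m; newtons is the grip in N (None keeps the last); returns when the fingers have stopped.
- sleep(seconds).
- inverse_kinematics(position, orientation): joint angles nearest the present ones, or None.
- sense(): the state.
- camera(name): name is "side" or "top"; returns (picture, depth): 420x560x3 uint8, red, green, blue; 420x560 float32, m along the optical axis (not along the pixel's ray), 0 where there is no reading.
- camera_params(name): a dict with "K" (3x3 intrinsics, pixels), "dist" ([k1, k2, p1, p2, k3] as OpenCV has them; the pictures are not rectified), "position" and "rotation" of the camera in the world. Camera axes: x right, y down, z forward; pixel columns grow to the right and rows downward; lengths in m; the calibration is good to about 2 mm. A picture is of the moment at which its call begins. camera_params takes no time and is no camera call.
A pose or a line that the arm cannot do raises Unreachable and nothing moves.
- finish_job(): hands the job in; it is judged then, once.
The state is a dict: "time_s": time; "joint_pos": joint angles; "qd": joint speeds; "joint_efforts": joint torques, N m; "position": TCP position; "tcp_rot": TCP orientation; "wrist_force": force on the tool from outside, world axes, zero at the start; "ft_torque": the same for the moment, N m; "finger_gap": finger opening in m; "gripper_force": force on a finger pad.
Only numpy, scipy, OpenCV 4.12 (cv2) and the standard library are available. Lean on these libraries where they do the work, as an engineer would, in place of code of your own. Each camera call takes 0.05 s, during which the arm holds its last target. There are 200 camera calls.

## Working session

There is one attempt and no reset: what is moved stays moved. The work goes in short steps, each a Python script; the robot and the scene stay as the last script left them, time stands still between calls to the robot, and variables do not carry over. Pictures are saved under pics/ and viewed, at most 10 in all, crops included, and the job is handed in when it is done.

```bash
mkdir -p pics; ls; python3 - <<'E'
from rig import *
import numpy as np,cv2
s=sense(); print(s['time_s'],s['position'],s['tcp_rot'],s['finger_gap'])
for n in('top','side'):
    p,d=camera(n); np.savez(f'{n}0.npz',p=p,d=d); cv2.imwrite(f'pics/{n}0.png',p[:,:,::-1]); print(n,camera_params(n))
E
```

```text
pics
0.0 [0.19400217 0.64593799 0.25524215] [[-9.57746221e-01  2.87614186e-01 -5.05656884e-04]
 [ 2.87614620e-01  9.57744230e-01 -1.95434115e-03]
 [-7.78062781e-05 -2.01719717e-03 -9.99997962e-01]] 0.08562029644877141
top {'K': array([[467.60690543,   0.        , 271.47415066],
       [  0.        , 467.60690543, 209.0337712 ],
       [  0.        ,   0.        ,   1.        ]]), 'dist': array([-0.1512239,  0.       ,  0.       ,  0.       ,  0.       ]), 'position': array([ 0.41686438, -0.14512663,  1.26435218]), 'rotation': array([[ 0.02358398, -0.987663  ,  0.15480825],
       [-0.99964926, -0.02143162,  0.0155579 ],
       [-0.01204817, -0.15512087, -0.98782203]])}
side {'K': array([[439.23397957,   0.        , 280.93483055],
       [  0.        , 439.23397957, 208.11122888],
       [  0.        ,   0.        ,   1.        ]]), 'dist': array([-0.03152661,  0.        ,  0.        ,  0.        ,  0.        ]), 'position': array([ 0.08044254, -0.95313123,  0.50490112]), 'rotation': array([[ 0.85688535, -0.19949383,  0.47534167],
       [-0.51540594, -0.34979646,  0.78230374],
       [ 0.01020806, -0.91533854, -0.40255577]])}
```

View pics/top0.png

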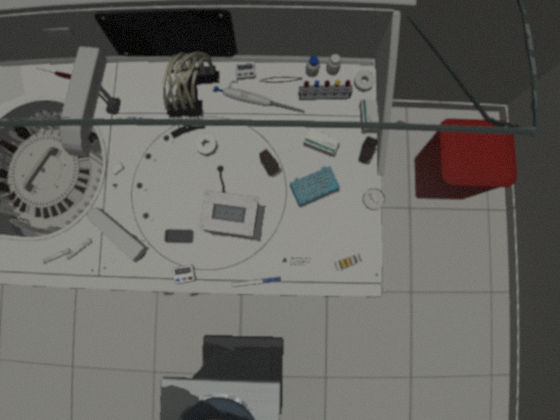

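View pics/side0.png

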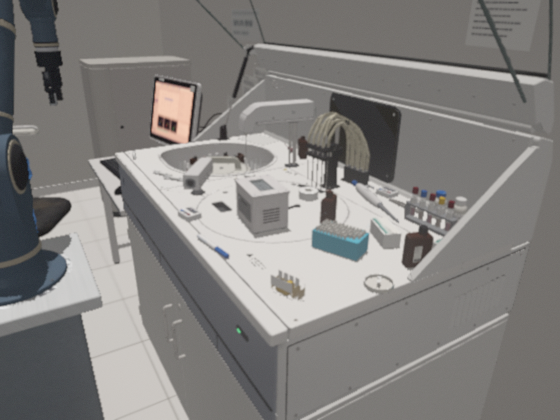

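The top view shows the loader at about (230,213) with its mouth in the middle, the pack at (347,262), the tip box at (315,186), the dish at (373,198), the bottle at (269,162) and the timer at (184,274). Next I'll measure the loader and pack.

```bash
cat > h.py <<'E'
import numpy as np,cv2
from rig import *
def cloud(n,p,d):
    c=camera_params(n); v,u=np.mgrid[:d.shape[0],:d.shape[1]]
    uv=np.stack([u,v],-1).reshape(-1,1,2).astype(np.float64)
    r=cv2.undistortPoints(uv,c['K'],c['dist'])[:,0]
    P=np.c_[r,np.ones(len(r))]*d.reshape(-1,1)
    W=P@c['rotation'].T+c['position']; W[d.ravel()==0]=np.nan
    return W.reshape(*d.shape,3)
def rect(P):
    return cv2.minAreaRect((P[:,:2]*1000).astype(np.float32))
E
python3 - <<'E'
from h import *
for n,boxes in (('top',{'load':(190,180,280,250),'pack':(325,245,370,280)}),('side',{'load':(225,165,300,240),'pack':(265,262,312,305)})):
    z=np.load(n+'0.npz'); W=cloud(n,z['p'],z['d'])
    for k,(a,b,c,e) in boxes.items():
        w=W[b:e,a:c]; h=w[...,2]; lo,hi=(.095,.116) if k=='load' else (.036,.06)
        m=(h>lo)&(h<hi); m=cv2.morphologyEx(m.astype(np.uint8),cv2.MORPH_OPEN,np.ones((2,2)))>0
        print(n,k,m.sum(),rect(w[m]),np.median(h[m]),w[m].mean(0), np.nanmedian(h))
        if k=='load' and n=='top':
            np.set_printoptions(linewidth=250); print((h[8:66:3,5:80:3]*1000).round())
z=np.load('top0.npz');W=cloud('top',z['p'],z['d'])
print((W[245:280:1,325:370:2,2]*1000).round().astype(int))
for uv in((315,186),(373,198),(269,162),(184,274),(222,178),(130,235)):print(uv,W[uv[1],uv[0]])
a=z['p'];A=cv2.resize(a[180:245,190:275,::-1],None,fx=6,fy=6,interpolation=cv2.INTER_CUBIC)
B=cv2.resize(a[240:285,320:370,::-1],None,fx=5,fy=5,interpolation=cv2.INTER_CUBIC)
C=np.zeros((390,770,3),np.uint8);C[:390,:510]=A;C[:225,515:765]=B
cv2.imwrite('pics/crop.png',cv2.convertScaleAbs(C,alpha=1.3))
E
```

```text
top load 2073 ((557.6812133789062, -32.32136535644531), (93.54043579101562, 178.46759033203125), 29.074665069580078) nan [nan nan nan] 0.0024618434699298364
[[  7.  -2.   1.   3.  -1.  -1.   3.  -3.  -1.  10.   1.  -0.  -2.   1.  -1.  -2.   7.   0.  -3.  -3.  -0.   1.   3.   1.  -1.]
 [ -3.  -1.  -1.  -1. 102. 106.   1.   2.   1.  23.   7.   6.   1.   2.   1.  -4.  -2.   0.   0.   7.   1.   1.   1.  -3.  -2.]
 [ -2.   2.   4.   4. 109. 104. 107. 108. 107. 109. 104. 107. 105.   1.   0.   3.  -1.   5.   2.   0.   4.  -1.   5.   3.  -2.]
 [  4.   0.  -1. 105. 106. 104. 109. 104. 105. 103.  nan 102. 104. 107. 108. 107. 106. 105. 106. 105. 104.   5.   3.   3.  -1.]
 [ -4.   0.   3. 108. 107. 103. 104. 108. 102. 105. 106. 107. 103. 104. 106. 104. 108. 110. 108. 104. 102.   2.   0.   3.   1.]
 [  1.   3.  -0. 107. 109. 107. 106. 109. 104. 106. 105. 107. 109. 109. 107. 104. 105. 107. 103. 108. 107.  40.   1.   3.   1.]
 [  2.   3.  -3. 104. 106. 107. 104. 102. 100. 103. 103. 107. 110. 107. 103. 110. 109. 107. 105. 102. 106.  19.  -5.   0.   3.]
 [ -1.   2.   5. 102. 109. 104. 102. 103. 102. 
[... 18851 characters left out ...]
   1                   -1                    2                    0                   -5                   -2                   -4                   -2                   -1                    0                   -1
                    -3]]
(315, 186) [ 0.67164045 -0.23997212  0.04918171]
(373, 198) [ 0.64905398 -0.40153131  0.01536974]
(269, 162) [ 0.72286541 -0.11742024  0.0940247 ]
(184, 274) [0.43171619 0.10412669 0.01607493]
(222, 178) [0.69883712 0.01396074 0.00171639]
(130, 235) [0.52683319 0.2393639  0.07628527]
  return _methods._mean(a, axis=axis, dtype=dtype,
  ret = ret.dtype.type(ret / rcount)
<stdin>:7: RuntimeWarning: Mean of empty slice.
  ret = um.true_divide(
<stdin>:11: RuntimeWarning: invalid value encountered in cast
```

View pics/crop.png

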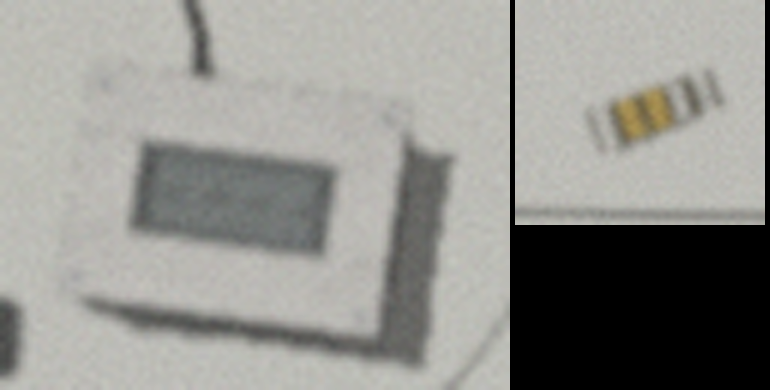

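The crop shows the mouth as a grey rectangle with corners near (147,143), (335,167), (322,255) and (131,229). The pack is see-through, with amber cells, end walls near (597,129) and (715,88), and poor depth. I'll fit the loader from its mask, then fit the pack with a box overlay in both views.

```bash
cat >> h.py <<'E'
def proj(n,X):
    c=camera_params(n); R=c['rotation'].T
    return cv2.projectPoints(np.asarray(X,float).reshape(-1,1,3),cv2.Rodrigues(R)[0],-R@c['position'],c['K'],c['dist'])[0][:,0]
def topx(n,uv,z):
    c=camera_params(n); r=cv2.undistortPoints(np.asarray(uv,float).reshape(-1,1,2),c['K'],c['dist'])[:,0]
    d=np.c_[r,np.ones(len(r))]@c['rotation'].T
    return c['position']+d*((z-c['position'][2])/d[:,2])[:,None]
def box(x,y,a,sx,sy,z0,z1):
    s=np.array([[-1,-1],[1,-1],[1,1],[-1,1]])*[sx/2,sy/2]; c,t=np.cos(a),np.sin(a)
    q=s@np.array([[c,t],[-t,c]])+[x,y]
    return np.r_[np.c_[q,np.full(4,z0)],np.c_[q,np.full(4,z1)]]
def draw(im,n,X,o,f,col):
    p=((proj(n,X)-o+.5)*f-.5)
    for i in range(4):
        for a,b in((i,(i+1)%4),(i+4,(i+1)%4+4),(i,i+4)): cv2.line(im,tuple(map(int,p[a])),tuple(map(int,p[b])),col,1)
E
python3 - <<'E'
from h import *
z=np.load('top0.npz');p,d=z['p'],z['d'];W=cloud('top',p,d)
# loader top by depth mask -> plane z=.106
m=np.zeros(d.shape,np.uint8); m[180:250,190:280]=(np.nan_to_num(W[180:250,190:280,2])>.086)
m=cv2.morphologyEx(cv2.medianBlur(m,5),cv2.MORPH_CLOSE,np.ones((5,5)))
v,u=np.nonzero(m); X=topx('top',np.c_[u,v],.106); print('loader',rect(X),X.mean(0),len(u))
# mouth by brightness
g=cv2.GaussianBlur(p.mean(2).astype(np.float32),(3,3),0)
print(np.percentile(g[190:240,205:260],[5,20,50,80]))
k=cv2.resize(g[195:230,205:255],None,fx=8,fy=8,interpolation=cv2.INTER_CUBIC)
t=cv2.threshold(cv2.convertScaleAbs(k),0,255,cv2.THRESH_BINARY_INV|cv2.THRESH_OTSU)[1]
cs=max(cv2.findContours(t,cv2.RETR_EXTERNAL,cv2.CHAIN_APPROX_NONE)[0],key=cv2.contourArea)[:,0]
uv=(cs+.5)/8-.5+[205,195]
for zz in(.1,.106): print('mouth',zz,rect(topx('top',uv,zz)))
# pack guess
o=np.array([320,240]);e=topx('top',(np.array([[590,108],[604,150],[708,70],[722,105]])-[515,0])/5+o,.03)
print('pack',e, e.mean(0))
c=e.mean(0); dv=(e[2:]-e[:2]).mean(0); a=np.arctan2(dv[1],dv[0])-np.pi/2; print('a',a)
X=box(c[0],c[1],a,.026,.07,0,.047)
A=cv2.resize(p[240:285,320:375,::-1],None,fx=7,fy=7,interpolation=cv2.INTER_CUBIC)
draw(A,'top',X,o,7,(0,255,0))
q=np.load('side0.npz')['p'];o2=np.array([255,255])
B=cv2.resize(q[255:310,255:320,::-1],None,fx=6,fy=6,interpolation=cv2.INTER_CUBIC)
B2=B.copy();draw(B2,'side',X,o2,6,(0,255,0))
C=np.zeros((600,800,3),np.uint8);C[:315,:385]=A;C[:330,390:780]=B2;C[335:,390:780]=B[:265];
cv2.imwrite('pics/c2.png',C)
E
```

```text
loader ((585.5986328125, -18.72248077392578), (136.92910766601562, 99.99871826171875), 83.28619384765625) [ 0.58584126 -0.01951783  0.106     ] 2097
[ 77.90520859  88.99583282 136.59374237 141.08332825]
mouth 0.1 ((587.7655639648438, -18.032894134521484), (85.14563751220703, 41.17519760131836), 83.27696990966797)
mouth 0.106 ((586.8849487304688, -18.68781280517578), (84.70689392089844, 40.96305847167969), 83.27698516845703)
pack [[ 0.47382591 -0.29628578  0.03      ]
 [ 0.45190277 -0.30384295  0.03      ]
 [ 0.49498535 -0.35886095  0.03      ]
 [ 0.47662538 -0.36632718  0.03      ]] [ 0.47433485 -0.33132921  0.03      ]
a -2.789958004884385
```

View pics/c2.png

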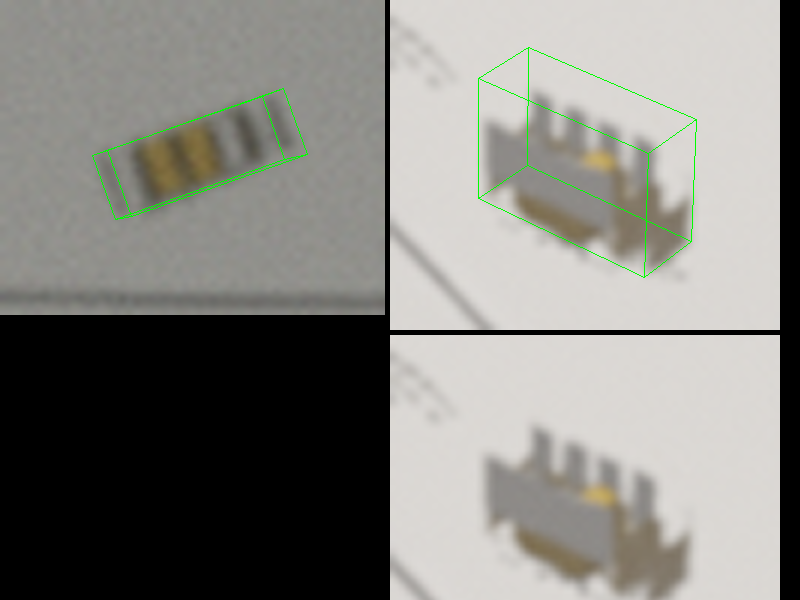

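The projected box agrees with the pack in both views: footprint (290,155) in the top crop, base edge (480,200)–(645,277) in the side crop. Loader yaw is −6.7°, with the mouth at (0.5865, −0.019). I'll check inverse kinematics and then grasp.

```bash
cat >> h.py <<'E'
def R(deg): # tool down, closing axis y at deg from world x
    a=np.radians(deg); y=np.array([np.cos(a),np.sin(a),0]); z=np.array([0,0,-1.]); return np.c_[np.cross(y,z),y,z]
PK=np.array([.4743,-.3313]); PA=20.15; M=np.array([.5863,-.0188]); LA=-6.72
def st(t=''):
    s=sense(); print(t,round(s['time_s'],2),s['position'].round(4),'F',np.round(s['wrist_force'],2),'gap',round(s['finger_gap'],4),'gf',np.round(s['gripper_force'],1)); return s
E
python3 - <<'E'
from h import *
for P,z,al in((PK,.2,(PA,PA+180)),(PK,.056,(PA,PA+180)),(M,.25,(LA,LA+180)),(M,.1,(LA+90,LA-90))):
    for a in al:
        q=inverse_kinematics([*P,z],R(a)); print(z,a,None if q is None else np.round(q,2))
E
```

```text
0.2 20.15 [-0.18  0.53  1.    1.87 -0.52  1.03  1.39]
0.2 200.15 [-0.24  0.59  1.12  1.87 -0.61  1.07 -1.67]
0.056 20.15 [-0.21  0.9   1.13  1.97 -1.01  0.99  1.79]
0.056 200.15 [-0.2   0.88  1.1   1.97 -0.99  0.97 -1.37]
0.25 -6.72 [-0.53  0.37  0.65  1.79 -0.25  1.07  0.09]
0.25 173.28 [ 0.77  0.6  -1.17  1.71  0.59  1.23  2.47]
0.1 83.28 [-0.28  0.52  0.33  1.9  -0.23  0.75  1.63]
0.1 -96.72 [-0.57  0.61  0.74  1.92 -0.55  0.83 -1.22]
```

```bash
python3 - <<'E'
from h import *
movep([*PK,.16],R(PA)); st('above')
command_gripper(.055)
print(move_l([*PK,.057],feed=.08,until_force=4)); st('down')
command_gripper(.0,20); st('grip')
move_l([*PK,.12],feed=.1); st('lift')
for n in('top','side'):
    p,d=camera(n); np.savez(n+'1.npz',p=p,d=d)
p=np.load('top1.npz')['p'];q=np.load('side1.npz')['p']
u=proj('top',[*PK,.08])[0].astype(int);w=proj('side',[*PK,.08])[0].astype(int);print(u,w)
A=cv2.resize(p[u[1]-35:u[1]+35,u[0]-40:u[0]+40,::-1],None,fx=5,fy=5,interpolation=cv2.INTER_CUBIC)
B=cv2.resize(q[w[1]-50:w[1]+40,w[0]-40:w[0]+40,::-1],None,fx=5,fy=5,interpolation=cv2.INTER_CUBIC)
a=np.radians(PA)
draw(B,'side',box(*PK,a,.026,.07,.063,.110),w-[40,50],5,(0,255,0)); draw(A,'top',box(*PK,a,.026,.07,.063,.110),u-[40,35],5,(0,255,0))
C=np.zeros((450,800,3),np.uint8);C[:350,:400]=A;C[:,400:]=B;cv2.imwrite('pics/c3.png',C)
E
```

```text
above 3.66 [ 0.4749 -0.3306  0.1599] F [ 0.63 -0.64 -0.42] gap 0.0855 gf 0.0
False
down 5.51 [ 0.4746 -0.3316  0.0575] F [-0.26 -0.72  0.65] gap 0.0552 gf 0.0
grip 5.87 [ 0.4744 -0.3314  0.0574] F [-0.54 -0.08  2.42] gap 0.0259 gf 22.2
lift 6.65 [ 0.4741 -0.3308  0.1197] F [-0.72  0.8   0.18] gap 0.0255 gf 22.0
[351 260] [287 256]
```

View pics/c3.png

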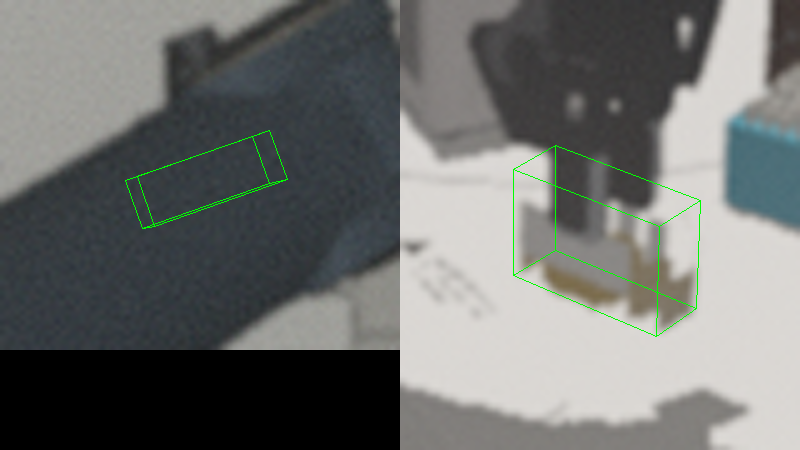

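The pack is gripped (gap 25.5 mm) and upright. In the side crop its ends at x≈520 and 692 are centred in the model box.

```bash
python3 - <<'E'
from h import *
move_l([*PK,.21],feed=.15)
movep([*M,.21],R(LA)); st('over')
move_l([*M,.172],feed=.08); sleep(.2); st('pre')
for z in(.160,.152,.144,.1365):
    r=move_l([*M,z],feed=.025,until_force=8); s=st(r); print(np.round(s['ft_torque'],3))
    if r: break
p,d=camera('side'); w=proj('side',[*M,.12])[0].astype(int)
B=cv2.resize(p[w[1]-50:w[1]+50,w[0]-60:w[0]+60,::-1],None,fx=5,fy=5,interpolation=cv2.INTER_CUBIC)
cv2.imwrite('pics/c4.png',B)
E
```

```text
over 8.76 [ 0.5859 -0.0204  0.2099] F [ 0.15 -0.62 -0.35] gap 0.0254 gf 22.0
pre 9.58 [ 0.5866 -0.0188  0.1725] F [ 0.06 -0.13 -0.53] gap 0.0255 gf 22.0
False 10.22 [ 0.5863 -0.0189  0.16  ] F [ 0.02 -0.28 -0.6 ] gap 0.0258 gf 22.0
[0.028 0.019 0.039]
False 10.68 [ 0.5865 -0.0189  0.1519] F [ 1.1  -0.52 -0.1 ] gap 0.0256 gf 21.7
[-0.074 -0.262  0.007]
False 11.15 [ 0.5861 -0.0187  0.1436] F [ 0.35 -0.15 -0.98] gap 0.0256 gf 21.8
[-0.031 -0.176 -0.009]
False 11.6 [ 0.586  -0.0187  0.136 ] F [ 0.52  0.64 -2.34] gap 0.026 gf 21.6
[-0.082 -0.269  0.027]
```

View pics/c4.png

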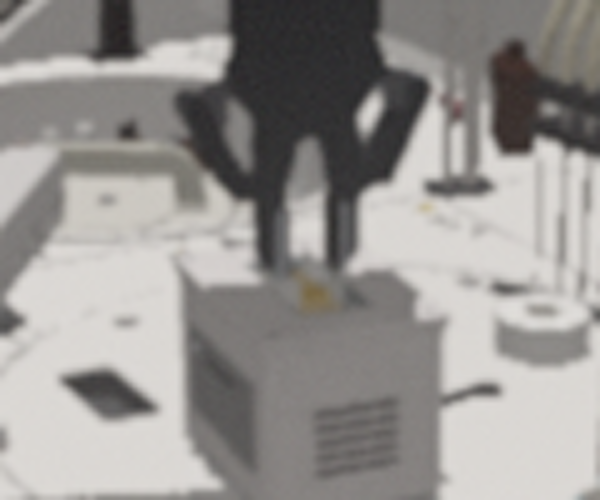

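The picture shows the pack entering the mouth (amber at about (315,290)) with the fingertips just above the loader's top. I'll release it, move up, and press from a turned pose.

```bash
python3 - <<'E'
from h import *
command_gripper(.06); sleep(.3); st('open')
move_l([*M,.21],feed=.12); st('up')
p,d=camera('side');w=proj('side',[*M,.12])[0].astype(int);a=np.radians(LA)
B=cv2.resize(p[w[1]-35:w[1]+45,w[0]-40:w[0]+40,::-1],None,fx=6,fy=6,interpolation=cv2.INTER_CUBIC);
cv2.imwrite('pics/c5.png',np.hstack([B]))
command_gripper(0.,30); movep([*M,.18],R(LA+90)); s=st('turned'); print(np.round(s['joint_pos'],2))
q,d=camera('top'); cv2.imwrite('pics/unused.png',q[:,:,::-1])
E
```

```text
open 12.38 [ 0.5863 -0.0188  0.1365] F [-0.43 -0.27 -0.54] gap 0.0602 gf 0.0
up 13.14 [ 0.5858 -0.0185  0.2095] F [-0.39  0.28  0.31] gap 0.0601 gf 0.0
turned 15.02 [ 0.5863 -0.019   0.18  ] F [0.07 1.16 0.33] gap 0.0001 gf 0.0
[-0.46  0.44  0.56  1.86 -0.29  0.92  1.68]
```

View pics/c5.png

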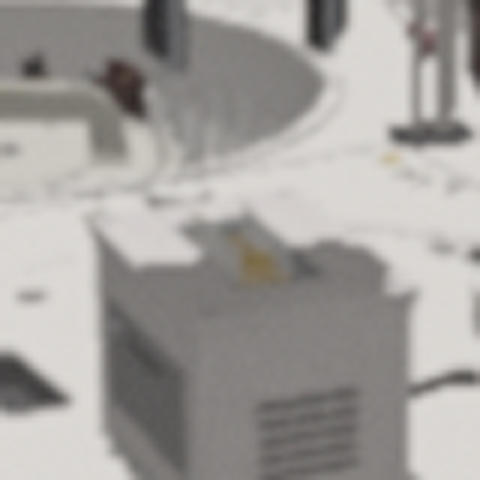

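The pack stands in the mouth, amber face at about (260,260), with nothing else touching it. Now I'll press slowly in one guarded stroke.

```bash
python3 - <<'E'
from h import *
move_l([*M,.156],feed=.05); sleep(.3)
b=np.mean([(sleep(.02),sense()['wrist_force'])[1] for _ in range(10)],0); print('base',b.round(2))
r=move_l([*M,.088],feed=.01,until_force=13); st(r)
f=np.array([(sleep(.02),sense()['wrist_force'])[1] for _ in range(8)]); print((f-b).round(1)); s=st(); print('tip below top mm',1000*(.106-(s['position'][2]-.025)))
E
```

```text
base [0.22 0.09 0.09]
True 20.88 [ 0.5868 -0.0189  0.1028] F [-1.89  0.13  9.37] gap 0.0004 gf 5.5
[[-3.4 -0.4  7.8]
 [-2.5  0.4  6.9]
 [-1.5  0.   8.7]
 [-1.8  0.2  8.7]
 [-3.   0.7  8.8]
 [-2.4  0.5  8.8]
 [-3.   0.4  8.1]
 [-2.2  0.6  7.1]]
 21.01 [ 0.5867 -0.0189  0.1029] F [-2.02  0.69  7.14] gap 0.0 gf 5.2
tip below top mm 28.132127875882
```

```bash
python3 - <<'E'
from h import *
def f(): return np.mean([(sleep(.02),sense()['wrist_force'])[1] for _ in range(6)],0).round(2)
for i in range(14):
    z=sense()['position'][2]; F=f()
    print(round(z,4),F)
    if F[2]>12.3 or z<.089: break
    r=move_l([*M,z-.001 if F[2]<8 else z-.0006],feed=.004,until_force=max(4,14.5-F[2]))
    if r: print('trig')
st()
E
```

```text
0.1029 [-2.18  0.36  8.05]
0.103 [-1.69 -0.15  7.69]
0.1029 [-2.17 -0.11  8.78]
0.103 [-1.7   0.27  7.3 ]
0.1029 [-1.96  0.27  8.69]
0.103 [-1.96  0.51  7.72]
0.1029 [-2.07  0.22  8.52]
0.103 [-1.49  0.23  7.79]
0.1029 [-1.64  0.04  8.96]
0.1031 [-1.93  0.45  7.44]
0.1029 [-1.59  0.42  8.77]
0.1031 [-2.01  0.26  7.84]
0.1029 [-1.45  0.12  8.44]
0.103 [-1.49  0.    7.4 ]
 25.91 [ 0.5865 -0.0189  0.1029] F [-2.09 -0.28  8.49] gap 0.0 gf 4.9
```

The arm is compliant, so commands must run from the target, not the measured height.

```bash
python3 - <<'E'
from h import *
def f(): return np.mean([(sleep(.02),sense()['wrist_force'])[1] for _ in range(5)],0).round(2)
t=.1024
for i in range(40):
    t-=.0004 ; F=f()
    r=move_l([*M,t],feed=.006,until_force=max(3.5,15.5-F[2])); F=f(); s=sense()
    print(round(t,4),round(s['position'][2],4),F,'trig' if r else '')
    if F[2]>12.3 or r or t<.089: break
st()
E
```

```text
0.102 0.1029 [-2.4   0.15  9.25] 
0.1016 0.1027 [-2.84  0.29  9.76] 
0.1012 0.1025 [-2.47  0.38 11.64] 
0.1008 0.1023 [-3.14  0.07 13.18] 
 27.57 [ 0.5868 -0.0189  0.1023] F [-3.05  0.06 13.62] gap -0.0002 gf 7.1
```

Stiffness is about 7–8 N/mm, which matches the buffers, at 13.2 N. The pack is home, so I'll retract and look.

```bash
python3 - <<'E'
from h import *
move_l([*M,.125],feed=.04); st(); move_l([*M,.22],feed=.12); st()
movep([.45,-.25,.3],R(LA+90)); sleep(.3); st()
p,d=camera('top');q,dq=camera('side')
W=cloud('top',p,d); c=proj('top',[*M,.1])[0].astype(int); w=proj('side',[*M,.1])[0].astype(int)
print((np.nan_to_num(W[c[1]-6:c[1]+7:2,c[0]-16:c[0]+17:2,2])*1000).round())
A=cv2.resize(p[c[1]-32:c[1]+33,c[0]-40:c[0]+40,::-1],None,fx=5,fy=5,interpolation=cv2.INTER_CUBIC)
B=cv2.resize(q[w[1]-32:w[1]+33,w[0]-40:w[0]+40,::-1],None,fx=5,fy=5,interpolation=cv2.INTER_CUBIC)
cv2.imwrite('pics/c6.png',np.hstack([A,B]))
E
```

```text
28.33 [ 0.5864 -0.0187  0.125 ] F [ 0.69 -0.14  0.92] gap -0.0 gf 0.3
 29.27 [ 0.5857 -0.0186  0.2192] F [-0.65  0.15  0.25] gap -0.0002 gf 0.0
 30.66 [ 0.4506 -0.2492  0.2996] F [-0.28  0.18 -0.15] gap -0.0003 gf 0.0
[[108. 103. 101. 102. 100. 106. 104.  99. 104. 103. 101. 105. 105. 106.
  103. 102. 107.]
 [101. 107.  96. 102. 100. 101. 100.  99. 100. 100. 103. 101. 100. 105.
  100. 101. 102.]
 [105. 108. 101.  99. 101. 103. 100.  98. 102.  97. 102.  99. 103. 100.
   97. 101. 104.]
 [107.  93.  99. 103.  98. 101. 100.  48.   0. 101. 103. 100. 105. 104.
   99.  99. 106.]
 [106.  90.  98. 104. 102.  97. 102.  98.  99. 101. 100. 102. 100. 103.
   38. 101. 106.]
 [104. 104. 103. 103. 100. 103. 102. 101.  98. 102. 103. 100. 105.  99.
   97.  99. 104.]
 [107. 106. 105. 106. 104.  99. 105.  98. 101. 105.  98. 101.  98. 102.
  101.  20. 103.]]
```

View pics/c6.png

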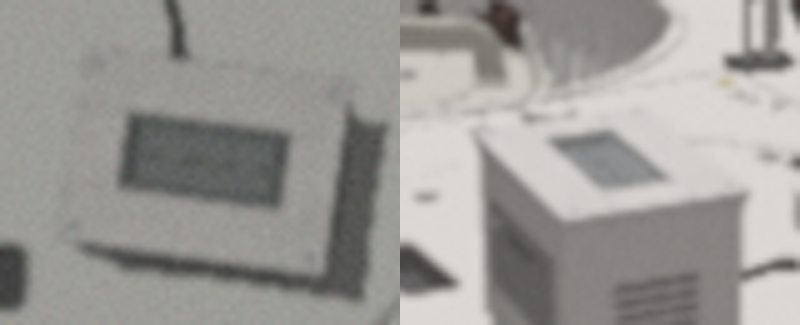

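Both flaps are shut: the mouth at (205,160) in the top crop and (610,160) in the side crop is uniformly grey, and depth reads a level 100 mm. The pack is out of sight below, so I'm handing in.

```bash
python3 -c "
from rig import *
print(finish_job())"
```

```text
the job is handed in; nothing more can be done
None
```

The pack is pressed home in the loader with a peak push of about 13 to 14 N. Both flaps look closed above it, no bystander was approached, and the job was handed in at about 31 s; no verdict came back.

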